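# Roll the stray blue paint bottle home beside its own colour

## Task

A blue paint bottle has been left lying a little askew in the middle of the bottle tray. Without picking it up, roll it gently along the tray to the end where the other blue bottle lies, until the two blue bottles lie snug side by side, square and about level with each other. Leave the other two bottles, and the jars and the glue around the tray, where they are.

Things in the scene. Friction and masses are not known exactly. Their poses are not given: they have to be found in the camera images.
- tray: Fixed wooden bottle tray. Origin: centre of its underside, on the table. Own y: along its length (540 mm between the inner faces of the end cheeks); own x: its depth, away from the robot (250 mm from front lip to back rail). The board the bottles lie on is 12 mm thick. Above it the end cheeks stand 50, the far back rail 30, the near front lip 10 mm; all 12 mm thick. Place and yaw vary.
- stray: The bottle to roll: dark blue, 0.4 to 0.7 kg, lying between the other two, cap to the robot, up to 0.14 rad askew, white label up. Round body 72 mm across, 130 mm long; shoulder and white cap reach 115 mm from the origin. Origin: on the axis, mid-body, 36 mm above the board. Own x: along the axis away from the cap; own z: through the label, turns as it rolls. Let go slowly, it rolls on a few cm.
- mate: The other dark blue bottle, of the same size and with the same frame, lying against one end cheek of the tray (the left or the right one, it changes), its axis along the tray's x.
- yellow: Yellow bottle of the same size, with the same frame, lying against the tray's other end cheek.
- jar_red: Small paint jar, red with black lid, 42 mm across, 56 mm high, standing on the table just beyond the tray. Origin: centre of its underside.
- jar_green: Green paint jar with black lid, 42 mm across, 56 mm high, standing just beyond the tray. Origin: centre of its underside.
- jar_violet: Violet paint jar with black lid, 42 mm across, 56 mm high, standing just in front of the tray (robot side). Origin: centre of its underside.
- glue: White glue bottle with an orange collar, 48 mm across, 150 mm high, standing just beyond the tray. Origin: centre of its underside.

How it is judged (in metres and radians):
On the way:
1. the stray blue bottle has rolled over: its label has turned at least 70 degrees from straight up (angle between stray's own z axis and vertical above 1.22 rad), for 0.05 s.
At the end, for the whole second after the job is handed in: The two blue bottles lie still, side by side on the tray board: at most 8.5 mm between them (stray's axis at least 153 mm along from the tray's middle), middles level within 40 mm, axes parallel within 0.13 rad; the mate and the yellow bottle within 15 mm of where they lay (((y of mate in the frame of tray above 0 m and y of stray in the frame of tray above 0.153 m) or (y of mate in the frame of tray below 0 m and y of stray in the frame of tray below -0.153 m)) and x of stray in the frame of mate between -0.04 and 0.04 m and angle between the x axis of stray and the x axis of mate, either way round below 0.13 rad and height (world z) of stray below 0.054 m and distance of each of mate, yellow from where it was at the start of the episode below 0.015 m and linear speed of stray below 0.01 m/s and angular speed of stray below 0.25 rad/s); the robot touches nothing.
It fails at once if the stray bottle is lifted or climbs more than 15 mm off the tray board (height (world z) of stray above 0.063 m).
It fails at once if the stray bottle is sent off faster than 0.4 m/s (not gentle) (linear speed of stray above 0.4 m/s).
It fails at once if the mate or the yellow bottle is shifted more than 30 mm (distance of any of mate, yellow from where it was at the start of the episode above 0.03 m).
It fails at once if a jar or the glue bottle is shifted more than 30 mm or knocked over (distance of any of jar_red, jar_green, jar_violet, glue from where it was at the start of the episode above 0.03 m or angle between any of jar_red, jar_green, jar_violet, glue's own z axis and vertical above 0.6 rad).
It also fails if it takes over 43 s, if anything falls off the work surface, if the arm or the gripper's body presses on something with over 40 N, if the wrist force passes 120 N, or if a joint passes its speed limit or range.

## Robot

A 7-joint arm with a two-finger parallel gripper is mounted at the origin on the work surface. World frame = base frame: x ahead of the robot, y to its left, z up, the work surface at z = 0. Lengths are in m, angles in degrees, forces in N, time in s.
With the tool pointing down it reaches from about 0.4 to 0.925 m from the base axis. Payload 4.1 kg.
Tool frame: the origin (TCP) lies on the centre line of the jaws, within the pads' length; the fingertips stand 25 mm ahead of it and the grasp point (between the pads) lies 6 mm ahead of it; x points along the fingers, y is the direction in which the jaws open and shut, and the axes are right-handed (so a half turn about x gives the same grasp; the last joint's range is limited). The gripper opens to 85 mm and grips with 20 to 120 N. Pads are 22 mm wide; open, the fingers measure 114 mm over their backs; the gripper's body (76 mm by 85 mm) begins 54 mm behind the grasp point. The pads swing forward as they close: fully open they stand 13 mm farther back than shut.
Start: joints at [-74.37, 22.827, 2.584, 88.041, -1.071, 69.15, -2.905], TCP at [0.236, 0.606, 0.256] pointing down, gripper open.
Joint ranges: [-161.44, 161.44], [-28.35, 127.94], [-78.24, 83.42], [0, 140.83], [-78.03, 258.03], [13.02, 114.36], [-168.23, 168.23]. Speed limits (degrees/s): [147.25, 147.25, 180, 180, 180, 180, 180].

## Interface

Orientations are given as a 3x3 rotation matrix whose columns are the frame's x, y, z axes.
In Python, from bench import bot gives the robot as it stands.
- The arm moves only by the tool move_arm, never from a script. Its argument "series" is a list of rows, each a list of 5 numbers: the shift along the tool's x, y, z in cm, then the turn about the tool's x in degrees, then the opening, from 0 (shut) to 1 (fully open). A call has 1 to 8 rows; each row is the pose to reach, as a shift and turn from the pose commanded when the call began, along the tool's axes at that moment; what a row does not reach only later rows make up. A row lasts 1/8 s, in which the tool goes at most 62.5 mm and 10.7 degrees, less where a joint would pass 70% of its speed; a pose out of reach is approached as far as the arm can. A call with a gripper value outside its range is refused whole. The fingers move at their own pace and stop on an object; "grip_force" is the grip in N (left out, the last holds). Time passes only in rows, so rows that repeat a pose let the fingers close. It gives the time, the measured TCP pose, the force and the opening at its end, in the units of the state.
- bot.read_state(): the state, without advancing time (a new reading comes with each control period).
- bot.read_camera(name): name is "side" or "top" or "wrist"; returns (picture, depth): 480x640x3 uint8, blue, green, red; 480x640 float32, m along the optical axis (not along the pixel's ray), 0 where there is no reading.
- bot.calibration(name): a dict with "fx", "fy", "cx", "cy" (pixels), "dist_coeffs" ([k1, k2, p1, p2, k3] as OpenCV has them; the pictures are not rectified), "R" (3x3) and "t" (3): a world point X has camera coordinates R X + t; the wrist camera has in their place "hand_eye" (4x4, takes a point from camera to tool coordinates, whose origin is the TCP and whose axes are the tool frame's). Camera axes: x right, y down, z forward; pixel columns grow to the right and rows downward; lengths in m; the calibration is good to about 2 mm. A picture is of the moment at which its call begins: read the wrist's pose just before it. calibration takes no time and is no camera call.
- bot.sign_off(): hands the job in, once; it reports no verdict.
The state is a dict: "t": time; "q": joint angles; "joint_velocities": joint speeds; "joint_torque": joint torques, N m; "tcp_pos": TCP position; "tool_rot": TCP orientation; "ft_force": force on the tool from outside, world axes, zero at the start; "wrist_torque": the same for the moment, N m; "finger_gap": opening from 0.0 (shut) to 1.0 (fully open).
Only numpy, scipy, OpenCV 4.12 (cv2) and the standard library are available. Lean on these libraries where they do the work, as an engineer would, in place of code of your own. Each camera call takes 0.05 s, during which the arm holds its last target. There are 200 camera calls.

## Working session

There is one attempt and no reset: what is moved stays moved. The work goes in short steps, Python scripts to look and compute and a tool call to move; the robot and the scene stay as the last step left them, time stands still between calls to the robot, and variables do not carry over. Pictures are saved under pics/ and viewed, about 8 in all and at most 12, crops included, and the job is handed in when it is done.

Besides the shell and the picture viewer there is one more tool, called after "Request:" as name([rows], argument=value, ...), one row to a line, values as JSON. move_arm: Moves the arm, as the interface text tells. Its arguments: {"type":"object","properties":{"series":{"type":"array"},"grip_force":{"type":"number"}},"required":["series"]}

```bash
ls; mkdir -p pics; python3 - <<'E'
from bench import bot
import cv2,numpy as np
s=bot.read_state();print(s['t'],s['tcp_pos'],s['tool_rot'],s['finger_gap'],s['q'])
for n in('top','side'):
    p,d=bot.read_camera(n);cv2.imwrite(f'pics/{n}0.png',p);np.save(f'pics/{n}0.npy',d)
    c=bot.calibration(n);print(n,c)
E
```

```text
pics
0.0 [0.23591217 0.60505205 0.25525977] [[-5.96009192e-04  3.63208586e-01  9.31707662e-01]
 [-1.87229036e-03  9.31705790e-01 -3.63209053e-01]
 [-9.99998070e-01 -1.96090321e-03  1.24726719e-04]] 1.0009968819900847 [-74.36812078  22.87274193   2.57940939  88.11341105  -1.07179006
  69.15056822  -2.90522808]
top {'fx': 599.7752431055387, 'fy': 599.7752431055387, 'cx': 319.3961265281281, 'cy': 240.97024089398084, 'dist_coeffs': array([-0.16601784,  0.        ,  0.        ,  0.        ,  0.        ]), 'R': array([[ 0.02394578, -0.99949203, -0.02103028],
       [-0.98283465, -0.01968704, -0.18343519],
       [ 0.18292798,  0.02506178, -0.98280683]]), 't': array([0.0395963 , 0.57729891, 1.03057653])}
side {'fx': 494.59030092720894, 'fy': 494.59030092720894, 'cx': 310.25889202480766, 'cy': 234.85027793270928, 'dist_coeffs': array([-0.04848038,  0.        ,  0.        ,  0.        ,  0.        ]), 'R': array([[ 0.98175291, -0.19006672, -0.00598922],
       [-0.11255295, -0.55540765, -0.82392607],
       [ 0.15327446,  0.80956592, -0.56666564]]), 't': array([-0.5461773 ,  0.11868573,  0.79935517])}
```

View pics/top0.png

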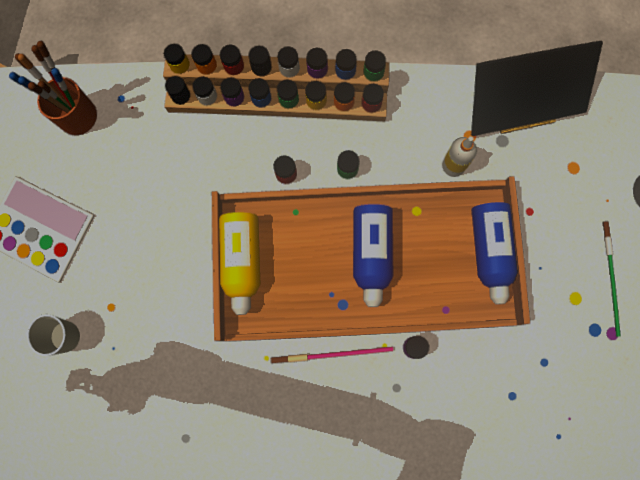

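View pics/side0.png

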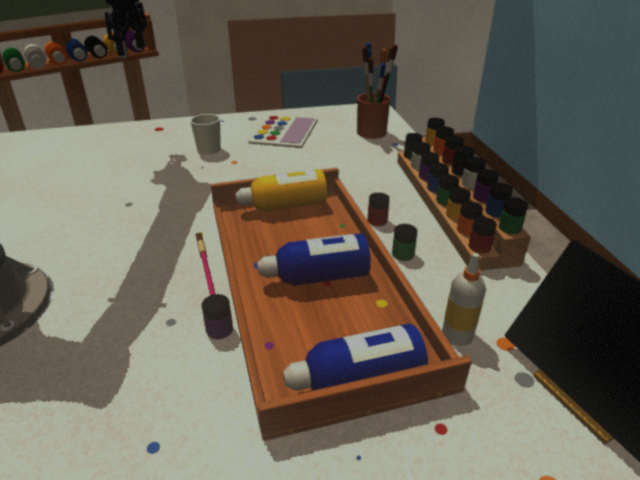

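The top picture shows yellow at (238,255), the stray at (374,248) and the mate at (495,246) by the right cheek, so the roll is towards -y. The violet jar is at (416,347), red at (285,168), green at (348,163) and the glue at (459,155). The side picture agrees. Next I'll measure the positions.

```bash
cat > h.py <<'E'
import cv2,numpy as np
from bench import bot
def cloud(n,d):
    c=bot.calibration(n);K=np.array([[c['fx'],0,c['cx']],[0,c['fy'],c['cy']],[0,0,1]])
    v,u=np.mgrid[0:480,0:640]
    uv=np.stack([u,v],-1).reshape(-1,1,2).astype(np.float64)
    xy=cv2.undistortPoints(uv,K,c['dist_coeffs']).reshape(480,640,2)
    P=np.dstack([xy[...,0]*d,xy[...,1]*d,d])
    return (P-c['t'])@c['R']
def bottles(p,W,verbose=True):
    hsv=cv2.cvtColor(p,cv2.COLOR_BGR2HSV);H,S,V=cv2.split(hsv)
    out=[]
    inx=(W[...,0]>.3)&(W[...,0]<.9)&(abs(W[...,1])<.5)&(W[...,2]<.12)
    for n,lo,hi in(('blue',108,130),('yellow',20,35)):
        m=((H>lo)&(H<hi)&(S>110)&inx&(W[...,2]>.025)).astype(np.uint8)
        m=cv2.morphologyEx(m,cv2.MORPH_OPEN,np.ones((3,3)))
        for c in cv2.findContours(m,cv2.RETR_EXTERNAL,cv2.CHAIN_APPROX_NONE)[0]:
            if cv2.contourArea(c)<700:continue
            f=np.zeros((480,640),np.uint8);cv2.drawContours(f,[cv2.convexHull(c)],-1,1,-1)
            Q=W[(f>0)&(W[...,2]>.070)&(W[...,2]<.1)]
            w=Q[:,2]
            # ridge: per x-slice, centre of cylinder by circle fit
            (cen,(a,b),ang)=cv2.minAreaRect(Q[:,:2].astype(np.float32)*1000)
            vx,vy,x0,y0=cv2.fitLine(Q[:,:2].astype(np.float32),cv2.DIST_L2,0,1e-4,1e-4).ravel()
            if vx<0:vx,vy=-vx,-vy
            out.append((n,np.round(cen,1),np.round([a,b],0),round(float(np.degrees(np.arctan2(vy,vx))),2),np.round(np.percentile(w,95),4)))
    return out
E
python3 - <<'E'
from h import *
p=cv2.imread('pics/top0.png');W=cloud('top',np.load('pics/top0.npy'))
for b in bottles(p,W):print(b)
H,S,V=cv2.split(cv2.cvtColor(p,cv2.COLOR_BGR2HSV))
wood=(H<20)&(S>90)&(W[...,0]>.35)&(W[...,0]<.85)&(abs(W[...,1])<.45)
for nm,lo,hi in(('cheek',.055,.068),('rail',.036,.047),('lip',.018,.027)):
    m=(wood&(W[...,2]>lo)&(W[...,2]<hi)).astype(np.uint8)
    for c in cv2.findContours(m,cv2.RETR_EXTERNAL,cv2.CHAIN_APPROX_NONE)[0]:
        if len(c)<60:continue
        f=np.zeros((480,640),np.uint8);cv2.drawContours(f,[c],-1,1,-1)
        print(nm,m.sum(),cv2.boundingRect(c),cv2.minAreaRect(W[(f*m)>0][:,:2].astype(np.float32)*1000))
for nm,u,v in(('violet',416,347),('red',285,162),('green',348,158),('glue',465,145)):print(nm,W[v,u].round(3))
E
```

```text
('blue', array([568.7, -44.8]), array([145.,  58.]), 0.46, np.float64(0.0843))
('blue', array([ 575.6, -266.1]), array([147.,  59.]), 4.49, np.float64(0.084))
('yellow', array([547.9, 197.4]), array([146.,  60.]), 3.94, np.float64(0.0844))
cheek 2156 (212, 191, 9, 150) ((529.5751342773438, 237.96983337402344), (272.8117980957031, 13.774626731872559), 3.6789746284484863)
cheek 2156 (508, 176, 22, 148) ((569.464111328125, -310.93951416015625), (272.188232421875, 14.703070640563965), 4.217081546783447)
rail 2173 (221, 301, 2, 37) ((431.7604675292969, 225.3592529296875), (64.54985809326172, 1.3915698528289795), 3.237180709838867)
rail 2173 (516, 276, 6, 49) ((476.9910583496094, -312.0656433105469), (87.87094116210938, 3.7778797149658203), 3.5041120052337646)
rail 2173 (218, 180, 290, 23) ((677.0841674804688, -26.786590576171875), (22.18831443786621, 542.1179809570312), 3.629621744155884)
lip 2770 (224, 283, 294, 58) ((423.42816162109375, -48.524261474609375), (77.08293151855469, 544.69775390625), 10.331907272338867)
lip 2770 (303, 195, 37, 4) ((667.2587280273438, 52.10857009887695), (1.9967751502990723, 68.23632049560547), 4.37971830368042)
lip 2770 (417, 189, 44, 4) ((684.3790283203125, -170.92779541015625), (1.9858956336975098, 84.06903839111328), 4.901094913482666)
lip 2770 (296, 106, 64, 11) ((841.3211059570312, 43.09661865234375), (123.20452117919922, 17.172456741333008), 88.64375305175781)
lip 2770 (200, 106, 95, 8) ((842.2210083007812, 202.46548461914062), (187.48361206054688, 14.746577262878418), 89.63017272949219)
lip 2770 (165, 105, 34, 6) ((845.4595947265625, 333.2718200683594), (8.197153091430664, 66.22660064697266), 1.0752073526382446)
violet [ 0.39  -0.122  0.055]
red [0.723 0.12  0.058]
green [0.735 0.003 0.053]
glue [ 0.739 -0.201  0.125]
```

Request:
move_arm([
  [0,-3,3.7,8,0.9],
  [0,-7.5,9.1,16,0.9],
  [0,-12,14.6,24,0.9],
  [0,-16.5,20,32,0.9],
  [0,-21,25.5,40,0.9],
  [0,-25.5,31,48,0.9],
  [0,-30,36.4,56,0.9],
  [0,-33,40,64.5,0.9],
])

```text
t: 1.1
tcp_pos: [0.4732, 0.1803, 0.2562]
tool_rot: [[0.0, 0.998, 0.069], [0.0, 0.069, -0.998], [-1.0, 0.0, -0.0]]
ft_force: [1.8, 1.4, 0.0]
finger_gap: 0.901
```

```bash
cat > st.py <<'E'
from h import *
s=bot.read_state();R=s['tool_rot'];p=s['tcp_pos']
a=np.radians(4.16);ex=np.array([np.cos(a),np.sin(a)]);ey=np.array([-ex[1],ex[0]]);o=np.array([.5495,-.0365])
d=p[:2]-o
print('t',s['t'],'tcp',p.round(4),'tray xy mm',(1000*np.array([d@ex,d@ey])).round(1),'yaw y-axis',np.degrees(np.arctan2(R[1,1],R[0,1])).round(2),'tilt',R[:,0].round(3),'F',s['ft_force'].round(1),'gap',round(s['finger_gap'],2))
def look(tag):
    p,dd=bot.read_camera('top');cv2.imwrite(f'pics/{tag}.png',p);W=cloud('top',dd)
    for b in bottles(p,W):
        e=b[1]/1000-o;print(b[0],'tray',(1000*np.array([e@ex,e@ey])).round(1),'ang',round(b[3]-4.16,1),b[2],b[4])
E
python3 st.py
```

```text
t 1.1 tcp [0.4732 0.1803 0.2562] tray xy mm [-60.4 221.7] yaw y-axis 3.94 tilt [ 0.  0. -1.] F [1.8 1.4 0. ] gap 0.9
```

Request:
move_arm([
  [0,2,4.5,0,0.9],
  [0,4.5,9.5,0,0.9],
  [0,7.2,15,0,0.9],
  [3,7.2,15.2,0,0.9],
  [7.5,7.2,15.2,0,0.9],
  [12,7.2,15.2,0,0.9],
  [12,7.2,15.2,0,0.9],
])

```text
t: 1.98
tcp_pos: [0.5525, 0.0357, 0.1331]
tool_rot: [[-0.008, 0.997, 0.073], [-0.002, 0.073, -0.997], [-1.0, -0.008, 0.001]]
ft_force: [0.4, -0.1, 0.8]
finger_gap: 0.899
```

```bash
python3 - <<'E'
from st import *
p,d=bot.read_camera('side');cv2.imwrite('pics/s1.png',p)
E
```

```text
t 1.975 tcp [0.5525 0.0357 0.1331] tray xy mm [ 8.3 71.8] yaw y-axis 4.2 tilt [-0.008 -0.002 -1.   ] F [ 0.4 -0.1  0.8] gap 0.9
```

View pics/s1.png

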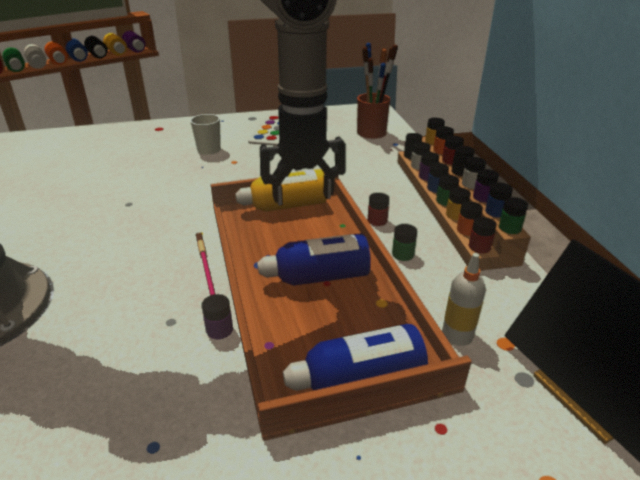

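The gripper hangs at (302,170), with both fingers over the free board between yellow and the stray. I'll lower it there, then creep forward.

Request:
move_arm([
  [3,0,0,0,0.9],
  [6,0.2,0,0,0.9],
  [8,0.4,0,0,0.9],
  [8,0.4,0,0,0.9],
])

```text
t: 2.52
tcp_pos: [0.5599, 0.0363, 0.0564]
tool_rot: [[-0.0, 0.997, 0.074], [0.0, 0.074, -0.997], [-1.0, -0.0, -0.0]]
ft_force: [-0.2, 0.1, -0.3]
finger_gap: 0.898
```

Request:
move_arm([
  [0,0,0.6,0,0.9],
  [0,0,1.2,0,0.9],
  [0,0,1.8,0,0.9],
  [0,0,2.4,0,0.9],
  [0,0,3,0,0.9],
  [0,0,3.6,0,0.9],
  [0,0,4.2,0,0.9],
  [0,0,4.5,0,0.9],
])

```text
t: 3.52
tcp_pos: [0.563, -0.0096, 0.0563]
tool_rot: [[0.0, 0.997, 0.073], [-0.0, 0.073, -0.997], [-1.0, 0.0, 0.0]]
ft_force: [0.5, -0.2, 0.1]
finger_gap: 0.903
```

```bash
python3 -c "
from st import *
look('t2')"
```

```text
t 3.525 tcp [ 0.563  -0.0096  0.0563] tray xy mm [15.4 25.9] yaw y-axis 4.17 tilt [ 0. -0. -1.] F [ 0.5 -0.2  0.1] gap 0.9
blue tray [  10.3 -231.1] ang -0.0 [147.  58.] 0.0839
yellow tray [ 15.4 233.6] ang 0.3 [145.  58.] 0.0843
```

```bash
python3 -c "
from st import *
p,d=bot.read_camera('side');t=cv2.imread('pics/t2.png');cv2.imwrite('pics/s2.png',np.hstack([p[140:430,190:480],t[150:440,190:560]]))"
```

```text
t 3.575 tcp [ 0.563  -0.0099  0.0563] tray xy mm [15.4 25.6] yaw y-axis 4.15 tilt [ 0.    -0.001 -1.   ] F [-0.2 -0.2 -0.3] gap 0.9
```

View pics/s2.png

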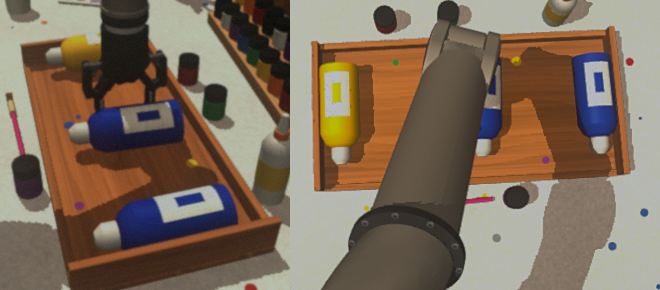

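The stray is just touched and its label has started to tip, at about (150,115) in the side crop. I'll keep pushing slowly.

Request:
move_arm([
  [0,0,0.6,0,0.9],
  [0,0,1.2,0,0.9],
  [0,0,1.8,0,0.9],
  [0,0,2.4,0,0.9],
  [0,0,3,0,0.9],
  [0,0,3.6,0,0.9],
  [0,0,4.2,0,0.9],
  [0,0,4.8,0,0.9],
])

```text
t: 4.62
tcp_pos: [0.5665, -0.057, 0.0563]
tool_rot: [[0.0, 0.997, 0.073], [0.0, 0.073, -0.997], [-1.0, 0.0, -0.0]]
ft_force: [-0.3, 0.3, -0.1]
finger_gap: 0.901
```

```bash
cat >> st.py <<'E'
def side(tag):
    p,dd=bot.read_camera('side');cv2.imwrite(f'pics/{tag}.png',p);W=cloud('side',dd)
    H,S,V=cv2.split(cv2.cvtColor(p,cv2.COLOR_BGR2HSV))
    e=W[...,:2]-o;T=np.dstack([e@ex,e@ey])
    m=(H>108)&(H<130)&(S>110)&(W[...,2]>.02)&(abs(T[...,0])<.125)&(abs(T[...,1])<.27)
    m=cv2.morphologyEx(m.astype(np.uint8),cv2.MORPH_OPEN,np.ones((3,3)))
    n,L,st,_=cv2.connectedComponentsWithStats(m)
    for i in range(1,n):
        if st[i,4]<400:continue
        Q=np.column_stack([T[L==i],W[L==i][:,2]])*1000
        # cylinder of radius 36, axis at z=48: y of axis = y + sqrt(36^2-(z-48)^2)
        k=(abs(Q[:,2]-48)<25)
        if k.sum()<100:continue
        yc=Q[k,1]+np.sqrt(36**2-(Q[k,2]-48)**2)
        f=np.polyfit(Q[k,0],yc,1)
        print('side blob',st[i,:5],'x range',np.percentile(Q[:,0],[1,99]).round(0),'axis y at x=10: %.1f'%np.polyval(f,10),'ang %.1f'%np.degrees(-np.arctan(f[0])),'topz %.0f'%np.percentile(Q[:,2],98))
E
python3 -c "
from st import *
side('s3')"
```

```text
t 4.625 tcp [ 0.5665 -0.057   0.0563] tray xy mm [ 15.5 -21.7] yaw y-axis 4.2 tilt [ 0.  0. -1.] F [-0.3  0.3 -0.1] gap 0.9
side blob [ 283  256   98   48 2836] x range [-60.  82.] axis y at x=10: -70.3 ang 6.9 topz 85
side blob [ 308  326  118   62 3096] x range [-65.  80.] axis y at x=10: -233.0 ang 5.1 topz 85
```

Request:
move_arm([
  [0,0,0.6,0,0.9],
  [0,0,1.2,0,0.9],
  [0,0,1.8,0,0.9],
  [0,0,2.4,0,0.9],
  [0,0,3,0,0.9],
  [0,0,3.6,0,0.9],
  [0,0,4.2,0,0.9],
  [0,0,4.8,0,0.9],
])

```text
t: 5.68
tcp_pos: [0.57, -0.1049, 0.0563]
tool_rot: [[0.0, 0.997, 0.073], [0.0, 0.073, -0.997], [-1.0, 0.0, -0.0]]
ft_force: [0.1, -0.1, -0.2]
finger_gap: 0.897
```

Request:
move_arm([
  [0,0,0.5,0,0.9],
  [0,0,1,0,0.9],
  [0,0,1.4,0,0.9],
  [0,0,1.8,0,0.9],
  [0,0,2.2,0,0.9],
  [0,0,2.6,0,0.9],
  [0,0,3,0,0.9],
  [0,0,3.3,0,0.9],
])

```text
t: 6.68
tcp_pos: [0.5724, -0.1378, 0.0563]
tool_rot: [[0.0, 0.997, 0.073], [-0.0, 0.073, -0.997], [-1.0, 0.0, 0.0]]
ft_force: [-0.2, 0.3, 0.1]
finger_gap: 0.902
```

```bash
python3 -c "
from st import *
side('s4');look('t4')"
```

```text
t 6.675 tcp [ 0.5724 -0.1378  0.0563] tray xy mm [  15.5 -102.7] yaw y-axis 4.19 tilt [ 0. -0. -1.] F [-0.2  0.3  0.1] gap 0.9
side blob [ 292  288  135  100 7440] x range [-65.  78.] axis y at x=10: -190.6 ang 6.7 topz 85
blue tray [ -27.6 -231.7] ang 25.9 [70. 57.] 0.0833
yellow tray [ 15.3 232.4] ang -0.1 [146.  60.] 0.0845
```

View pics/s4.png

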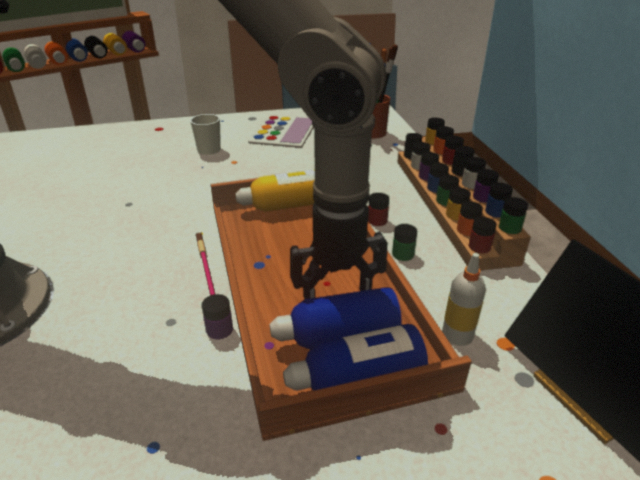

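The stray at (345,318) is now almost against the mate, parallel to it, and its label has rolled out of sight. I'll creep forward until the force rises.

Request:
move_arm([
  [0,0,0.2,0,0.9],
  [0,0,0.4,0,0.9],
  [0,0,0.6,0,0.9],
  [0,0,0.8,0,0.9],
  [0,0,1,0,0.9],
  [0,0,1,0,0.9],
])

```text
t: 7.52
tcp_pos: [0.5729, -0.1467, 0.0562]
tool_rot: [[-0.001, 0.997, 0.073], [0.001, 0.073, -0.997], [-1.0, -0.001, -0.001]]
ft_force: [-1.6, 2.9, 2.6]
finger_gap: 0.897
```

Request:
move_arm([
  [0,0,0.1,0,0.9],
  [0,0,0.2,0,0.9],
  [0,0,0.2,0,0.9],
  [0,0,0.2,0,0.9],
])

```text
t: 8.02
tcp_pos: [0.5731, -0.1494, 0.0562]
tool_rot: [[-0.0, 0.997, 0.073], [0.0, 0.073, -0.997], [-1.0, -0.0, -0.0]]
ft_force: [-1.8, 2.9, 2.5]
finger_gap: 0.899
```

Request:
move_arm([
  [0,0,-0.1,0,0.9],
  [0,0,-0.2,0,0.9],
  [0,0,-0.4,0,0.9],
  [0,0,-0.7,0,0.9],
  [0,0,-1.2,0,0.9],
  [0,0,-2,0,0.9],
  [0,0,-3,0,0.9],
  [0,0,-4,0,0.9],
])

```text
t: 9.02
tcp_pos: [0.5703, -0.1084, 0.0562]
tool_rot: [[-0.0, 0.997, 0.074], [0.0, 0.074, -0.997], [-1.0, -0.0, -0.0]]
ft_force: [-0.3, 0.6, 0.3]
finger_gap: 0.899
```

```bash
python3 -c "
from st import *
side('s5')"
```

```text
t 9.025 tcp [ 0.5703 -0.1084  0.0562] tray xy mm [ 15.5 -73.3] yaw y-axis 4.23 tilt [-0.  0. -1.] F [-0.3  0.6  0.3] gap 0.9
side blob [ 294  291  133   98 7013] x range [-65.  78.] axis y at x=10: -199.4 ang 7.1 topz 85
```

Request:
move_arm([
  [0,0,-1,0,0.9],
  [-3,0,-2,0,0.9],
  [-8,0,-4,0,0.9],
  [-12,0,-8,0,0.9],
  [-14,-4,-12,0,0.9],
  [-15,-8,-17,0,0.9],
  [-15,-12,-22,0,0.9],
  [-15,-14,-27,0,0.9],
])

```text
t: 10.07
tcp_pos: [0.4089, 0.1505, 0.2066]
tool_rot: [[0.0, 0.997, 0.073], [0.001, 0.073, -0.997], [-1.0, 0.0, -0.001]]
ft_force: [0.1, 0.9, -0.5]
finger_gap: 0.904
```

Request:
move_arm([
  [0,-2,-4,0,0.9],
  [0,-4,-9,0,0.9],
  [0,-6,-14,0,0.9],
  [0,-8,-19,0,0.9],
  [0,-10,-23,0,0.9],
  [0,-10,-23,0,0.9],
])

```text
t: 10.82
tcp_pos: [0.2917, 0.3748, 0.2063]
tool_rot: [[-0.0, 0.997, 0.08], [0.001, 0.08, -0.997], [-1.0, -0.0, -0.001]]
ft_force: [0.9, -0.3, 0.3]
finger_gap: 0.9
```

```bash
python3 -c "
from st import *
look('t6');side('s6')
t=cv2.imread('pics/t6.png');s=cv2.imread('pics/s6.png');cv2.imwrite('pics/f.png',np.hstack([s[140:440,190:480],t[150:450,190:560]]))"
```

```text
t 10.825 tcp [0.2917 0.3748 0.2063] tray xy mm [-227.2  428.9] yaw y-axis 4.6 tilt [-0.     0.001 -1.   ] F [ 0.9 -0.3  0.3] gap 0.9
blue tray [   8.7 -195.6] ang -3.9 [148. 131.] 0.0837
yellow tray [ 15.4 233.6] ang -0.2 [145.  59.] 0.0844
side blob [ 294  291  133   97 7054] x range [-65.  79.] axis y at x=10: -199.3 ang 6.4 topz 85
```

View pics/f.png

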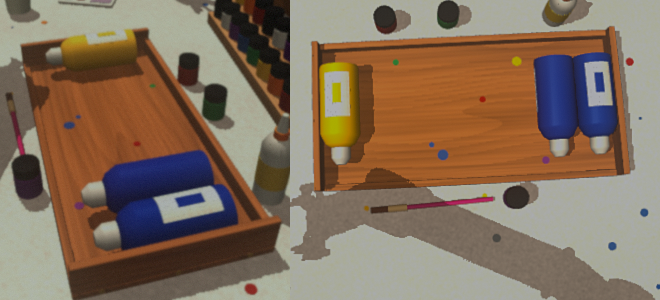

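The crops show the blue bottles side by side at the right cheek, about (555,100) and (595,95) in the top crop, with caps level and the stray's label out of sight. One check will separate the two bottles' axes and confirm the stray is still.

```bash
python3 -c "
from st import *
for k in range(2):
    p,d=bot.read_camera('top');W=cloud('top',d);e=W[...,:2]-o;T=np.dstack([e@ex,e@ey,W[...,2]])*1000
    Q=T[(abs(T[...,0]-10)<110)&(T[...,1]<-120)&(T[...,1]>-265)&(T[...,2]>74)&(T[...,2]<95)]
    for n,q in(('stray',Q[Q[:,1]>-198]),('mate',Q[Q[:,1]<-198])):
        c=cv2.minAreaRect(q[:,:2].astype(np.float32));f=np.polyfit(q[:,0],q[:,1],1);print(n,c,'ang',np.degrees(np.arctan(f[0])).round(2),'y',np.polyval(f,10).round(1))
P0=cloud('top',np.load('pics/top0.npy'));a=cv2.imread('pics/top0.png');dd=cv2.absdiff(a,p)
for n,u,v in(('violet',416,347),('red',285,168),('green',348,163),('glue',459,155)):print(n,dd[v-12:v+13,u-12:u+13].mean().round(1))
"
```

```text
t 10.925 tcp [0.2943 0.3712 0.2061] tray xy mm [-224.9  425.1] yaw y-axis 4.23 tilt [ 0.    -0.001 -1.   ] F [-0.1 -0.3 -0.5] gap 0.9
stray ((10.419303894042969, -159.5212860107422), (50.7327880859375, 142.77496337890625), 89.18267059326172) ang -0.42 y -159.4
mate ((11.053314208984375, -232.8290557861328), (50.02824401855469, 145.0558624267578), 89.56379699707031) ang -0.51 y -232.2
stray ((10.639495849609375, -159.6268768310547), (53.312591552734375, 143.22044372558594), 89.3199691772461) ang -0.6 y -159.3
mate ((11.777915954589844, -232.0929412841797), (143.78732299804688, 51.70476531982422), 0.38021644949913025) ang -0.3 y -232.0
violet 1.6
red 1.2
green 1.3
glue 1.4
```

All is in tolerance, and the label is past 70° because the bottle rolled about 150 mm. I'm handing it in.

```bash
python3 -c "
from bench import bot
print(bot.sign_off())"
```

```text
the job is handed in; nothing more can be done
None
```

I rolled the stray blue bottle about 150 mm along the tray with both open fingertips until it touched the mate. I pressed it lightly (about 3 N on the wrist along the tray), then drew back slowly and moved the arm clear. The job was handed in at about 11 s; sign-off gives no verdict.

Last checks, from the top camera in the tray's frame:

| Check | Reading | Limit |
|---|---|---|
| Stray's axis along the tray | -159.5 mm | past -153 mm |
| Mate's axis along the tray | -232 mm | n/a |
| Gap between the blue bottles | about 1 mm | 8.5 mm |
| Middles level | within about 1 mm | 40 mm |
| Axes parallel | within 0.3° | 0.13 rad (7.4°) |
| Mate moved | about 2 mm, within measuring noise | 15 mm |
| Yellow moved | under 1 mm | 15 mm |

- **Stillness:** two pictures in succession showed the stray in the same place.
- **Jars and glue:** the picture is unchanged where each of them stands.
- **Label turn:** I did not measure the angle. The label ended out of sight, and a 150 mm roll is well past the 70° needed.
- **Disagreement:** the side camera read bottle angles 5–7° off, including 5° for the mate, which lies square. I took that as its depth bias and relied on the top view. Once the two blue bottles touched, the side camera could no longer tell them apart.

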